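# Shut the valve of the empty filtration station

## Task

One of the three stations on the vacuum filtration manifold has no funnel on its filter seat and is sucking in air. Push that station's valve lever round through its quarter turn, fully home against the closed stop, and leave the levers of the two stations with funnels open as they are.

Things in the scene. Friction and masses are not known exactly. Their poses are not given: they have to be found in the camera images.
- bare_station: Fixed station with no funnel: left, middle or right of three in a row on a 10 mm plate. Origin on the bench straight below its lever's upright pivot; x away from the robot along its pipe, y left along the row, z up; yaw within 15 deg. Bare seat, disc 62 mm wide, 74 mm high, at x +120 mm. Collecting pipe, 48 mm high, along y at x -70 mm. Steel valve body 44 x 34 mm, 54 mm high, under the pivot.
- bare_lever (a joint): Turn (rad) of the bare station's level lever. 0 = open: points along station -x, to the robot; grows clockwise from above to the closed stop at 1.571, along station +y; at q it points to (-cos q, sin q). Black sleeve 30 to 85 mm from the pivot, 16 mm wide, 82 to 100 mm above the bench, free below to the pipe. Stiff, about 4 N at the sleeve; stays where left. Starts at 0 to 0.35.
- funnel_lever_a (a joint): Turn (rad) of the like lever of one station with a funnel, measured alike; starts at 0 to 0.1, to stay open. The three lever pivots stand 140 mm apart along the row. The white funnel, 68 mm wide, up to 142 mm high, stands 120 mm behind (+x) its pivot.
- funnel_lever_b (a joint): Turn (rad) of the lever of the other station with a funnel, the same in all; starts at 0 to 0.1, to stay open.

How it is judged:
By the outcome, as a careful person would: the job done as asked, in the order asked, and still so for the second after the job is handed in, with the robot touching nothing.
It also fails if it takes over 32 s, if anything falls off the work surface, if the arm or the gripper's body presses on something with over 40 N, if the wrist force passes 120 N, or if a joint passes its speed limit or range.

## Robot

A 7-joint arm with a two-finger parallel gripper is mounted at the origin on the work surface. World frame = base frame: x ahead of the robot, y to its left, z up, the work surface at z = 0. Lengths are in m, angles in rad, forces in N, time in s.
With the tool pointing down it reaches from about 0.4 to 0.875 m from the base axis. Payload 19.3 kg.
Tool frame: the origin (TCP) lies on the centre line of the jaws, within the pads' length; the fingertips stand 14 mm ahead of it and the grasp point (between the pads) lies 5 mm behind it; x points along the fingers, y is the direction in which the jaws open and shut, and the axes are right-handed (so a half turn about x gives the same grasp; the last joint's range is limited). The gripper opens to 85 mm and grips with 20 to 120 N. Pads are 22 mm wide; open, the fingers measure 114 mm over their backs; the gripper's body (76 mm by 85 mm) begins 54 mm behind the grasp point. The pads swing forward as they close: fully open they stand 13 mm farther back than shut.
Start: joints at [-1.329, 0.521, -0.036, 1.599, 0.021, 1.021, -0.113], TCP at [0.192, 0.595, 0.245] pointing down, gripper open.
Joint ranges: [-2.91, 2.91], [-0.3, 2.13], [-1.5, 1.42], [0.17, 2.43], [-1.26, 4.41], [0.16, 1.93], [-2.52, 2.52]. Speed limits (rad/s): [1.89, 1.89, 2.39, 2.39, 3.01, 3.01, 3.01].

## Interface

Orientations are given as [roll, pitch, yaw] about the fixed x, y, z axes, in that order (R = Rz(yaw) Ry(pitch) Rx(roll)).
In Python, from workcell import monitor, optics, bot gives the robot as it stands.
- The arm moves only by the tool arm_command, never from a script. Its arguments are lists of equal length, an entry for each row: "delta_pos": the shift along the tool's x, y, z as a fraction of full scale, a list of three; "rotation": the turn, a rotation vector about the tool's x, y, z as a fraction of full scale, a list of three. In form: {"delta_pos": [[dx, dy, dz], ...], "rotation": [[wx, wy, wz], ...]}. A call has 1 to 10 rows; each row shifts and turns the pose as measured when the row begins, along the tool's axes as they then stand; what a row does not reach is not made up. Full scale, the value 1, is 30 mm for a shift and 6 degrees for a turn. A row lasts 1/10 s, in which the tool goes at most 50 mm and 8.59 degrees, less where a joint would pass 70% of its speed; a pose out of reach is approached as far as the arm can. A call with a number of a shift or a turn outside -1 to 1 is refused whole. A call with a gripper value outside its range is refused whole. "gripper" is the closure, from -1 (fully open) to 1 (shut), so that 0 is half open, set as the call begins (left out, the last holds). The fingers move at their own pace and stop on an object; "grip_force" is the grip in N (left out, the last holds). Time passes only in rows, so rows that do not move let the fingers close. It gives the time, the measured TCP pose, the force and the opening at its end, in the units of the state.
- monitor.observe(): the state, without advancing time (a new reading comes with each control period).
- optics.grab_frame(name): name is "scene" or "top" or "wrist"; returns the picture (480x640x3 uint8, red, green, blue); there is no depth.
- optics.camera_params(name): a dict with "fx", "fy", "cx", "cy" (pixels), "origin" and "rotation" of the camera in the world. Camera axes: x right, y down, z forward; pixel columns grow to the right and rows downward; lengths in m; the calibration is good to about 2 mm. A picture is of the moment at which its call begins: read the wrist's pose just before it. camera_params takes no time and is no camera call; for the wrist camera it gives the pose at the moment of the call.
- bot.job_done(): hands the job in, once; it reports no verdict.
The state is a dict: "clock": time; "qpos": joint angles; "qd": joint speeds; "joint_efforts": joint torques, N m; "position": TCP position; "tool_rot": TCP orientation; "force": force on the tool from outside, world axes, zero at the start; "moment": the same for the moment, N m; "grip_width": finger opening in m.
Only numpy, scipy, OpenCV 4.12 (cv2) and the standard library are available. Lean on these libraries where they do the work, as an engineer would, in place of code of your own. Each camera call takes 0.05 s, during which the arm holds its last target. There are 200 camera calls.

## Working session

There is one attempt and no reset: what is moved stays moved. The work goes in short steps, Python scripts to look and compute and a tool call to move; the robot and the scene stay as the last step left them, time stands still between calls to the robot, and variables do not carry over. Pictures are saved under pics/ and viewed, about 8 in all and at most 12, crops included, and the job is handed in when it is done.

Besides the shell and the picture viewer there is one more tool, called after "Emit:" as a command line: name --argument value ..., lists and objects as JSON in quotes. arm_command: Moves the arm, as the interface text tells. Its arguments: {"type":"object","properties":{"delta_pos":{"type":"array","items":{"type":"array","items":{"type":"number"}}},"rotation":{"type":"array","items":{"type":"array","items":{"type":"number"}}},"gripper":{"type":"number"},"grip_force":{"type":"number"}},"required":["delta_pos","rotation"]}

```bash
mkdir -p pics
cat > h.py <<'E'
import numpy as np, cv2
from workcell import monitor, optics, bot
def ray(name,u,v,P=None):
    p=P or optics.camera_params(name)
    R=np.array(p["rotation"]).reshape(3,3)
    d=R@np.array([(u-p["cx"])/p["fx"],(v-p["cy"])/p["fy"],1.])
    return np.array(p["origin"]),d
def onz(name,u,v,z,P=None):
    o,d=ray(name,u,v,P); return o+d*(z-o[2])/d[2]
def proj(name,X):
    p=optics.camera_params(name);R=np.array(p["rotation"]).reshape(3,3)
    c=R.T@(np.array(X)-np.array(p["origin"])); return p["fx"]*c[0]/c[2]+p["cx"],p["fy"]*c[1]/c[2]+p["cy"]
def tri(n1,p1,n2,p2):
    o1,d1=ray(n1,*p1);o2,d2=ray(n2,*p2)
    s=np.linalg.lstsq(np.c_[d1,-d2],o2-o1,rcond=None)[0]
    a,b=o1+s[0]*d1,o2+s[1]*d2; return (a+b)/2,np.linalg.norm(a-b)
E
python3 - <<'E'
from h import *
for n in("scene","top"):
    im=optics.grab_frame(n); cv2.imwrite(f"pics/{n}0.png",im[:,:,::-1]); print(n,optics.camera_params(n))
print(monitor.observe())
E
```

```text
scene {'fx': 592.8392929494959, 'fy': 592.8392929494959, 'cx': 334.0714380992635, 'cy': 230.98506530139645, 'origin': array([1.02946185, 0.61306292, 0.61463295]), 'rotation': array([-2.26523828,  0.0125899 ,  2.50309958])}
top {'fx': 445.28068793702437, 'fy': 445.28068793702437, 'cx': 318.90874142410917, 'cy': 236.27869345662293, 'origin': array([0.49955197, 0.02113775, 0.69841087]), 'rotation': array([-3.01340533,  0.04133128, -1.59808102])}
{'clock': 0.1, 'qpos': array([-1.32921594,  0.52194667, -0.03634127,  1.59994256,  0.02119715,
        1.02109823, -0.11280605]), 'qd': array([ 8.17696761e-04, -1.92535433e-03,  1.09390965e-03, -1.88876599e-03,
        2.46234095e-04,  8.12508307e-04,  2.82338923e-05]), 'joint_efforts': array([ 2.78830361e-03, -9.28478909e+01,  1.98338427e+00, -3.70523322e+01,
        1.80631271e-02,  5.51859965e-03, -7.74231717e-05]), 'position': array([0.19165645, 0.59458975, 0.24479097]), 'tool_rot': array([-1.51022957,  1.56978633, -1.82201664]), 'force': array([ 0.64648483,  0.04304183, -0.85913158]), 'moment': array([-0.01908819, -0.03334957, -0.01189404]), 'grip_width': 0.08529558062608429}
```

View pics/top0.png

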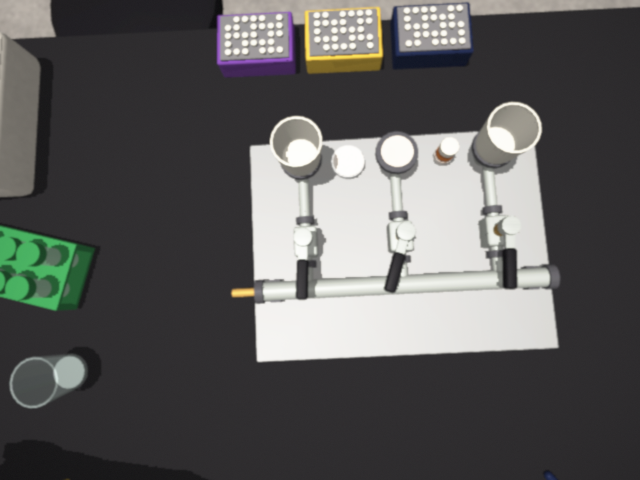

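View pics/scene0.png

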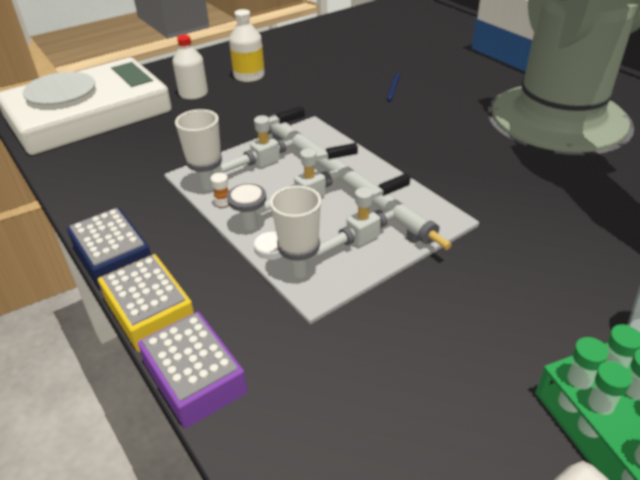

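```bash
sed -i 's/^import numpy.*/&\nfrom scipy.spatial.transform import Rotation as Ro/; s/np.array(p\["rotation"\]).reshape(3,3)/Ro.from_euler("xyz",p["rotation"]).as_matrix()/' h.py
python3 - <<'E'
from h import *
for n,a,b in [("capL",(303,238),(363,198)),("capM",(406,231),(309,160)),("capR",(510,225),(263,125)),("seat",(398,152),(247,196)),("tipL",(303,294),(405,182)),("tipM",(392,287),(354,151)),("tipR",(510,283),(300,114))]:
    print(n,*[np.round(x,4) for x in tri("top",a,"scene",b)])
print(Ro.from_euler("xyz",monitor.observe()["tool_rot"]).as_matrix().round(3))
a=cv2.imread("pics/top0.png")[190:310,280:540]; b=cv2.imread("pics/scene0.png")[90:260,220:450]
a=cv2.resize(a,None,fx=3,fy=3,interpolation=2);b=cv2.resize(b,None,fx=1.4,fy=1.4)
c=np.zeros((600,780,3),np.uint8);c[:360]=a;c[361:361+b.shape[0],:b.shape[1]]=b
cv2.imwrite("pics/c1.png",c)
E
```

```text
capL [0.5776 0.0661 0.0878] 0.0009
capM [ 0.5811 -0.0748  0.0844] 0.0045
capR [ 0.5838 -0.2149  0.0876] 0.0056
seat [ 0.7005 -0.0726  0.0663] 0.0032
tipL [0.4994 0.0692 0.0851] 0.0028
tipM [ 0.5051 -0.0521  0.0833] 0.004
tipR [ 0.5063 -0.2105  0.0848] 0.0032
[[-0.     0.307  0.952]
 [-0.001  0.952 -0.307]
 [-1.    -0.001  0.   ]]
```

View pics/c1.png

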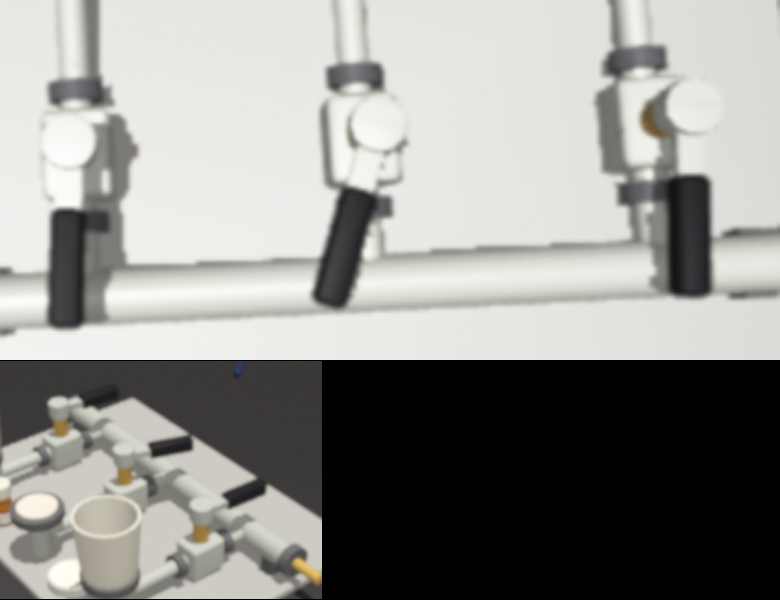

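Emit:
arm_command --delta_pos '[[0,0,1],[0,0,1],[0,0,1],[0,-0.8,1],[0,-1,1],[0,-1,1],[0,-1,1],[0,-1,0.8],[0,-1,0.5],[0,-1,0.3]]' --rotation '[[-1,0,0],[-1,0,0],[-1,0,0],[0,0,0],[0,0,0],[0,0,0],[0,0,0],[0,0,0],[0,0,0],[0,0,0]]' --gripper 1 --grip_force 40

```text
clock: 1.1
position: [0.4566, 0.3697, 0.2403]
tool_rot: [-2.428, 1.563, -2.404]
force: [1.1, -0.5, 0.4]
grip_width: 0.0
```

Run:
```python
from h import *
s=monitor.observe();print(s["clock"],s["position"],s["grip_width"],s["force"]);print(Ro.from_euler("xyz",s["tool_rot"]).as_matrix().round(3))
for n,a,z in [("L",(302.7,236.7),.105),("M",(406,231),.105),("R",(511.3,225.7),.105),("tipM",(391,289.3),.095),("midM",(395.5,272.7),.098),("seat",(398,152),.074)]: print(n,onz("top",*a,z))
```

```text
1.1 [0.45659645 0.3697234  0.24031145] 2.4689321383743576e-05 [ 1.10587673 -0.54172832  0.3863911 ]
[[-0.005 -0.024  1.   ]
 [-0.005  1.     0.024]
 [-1.    -0.005 -0.006]]
L [0.57688598 0.06543217 0.105     ]
M [ 0.58005652 -0.07300531  0.105     ]
R [ 0.58255432 -0.21181429  0.105     ]
tipM [ 0.50339941 -0.05057591  0.095     ]
midM [ 0.5252338  -0.05725366  0.098     ]
seat [ 0.6993444  -0.07247863  0.074     ]
```

Emit:
arm_command --delta_pos '[[0,-1,0.2],[0,-1,0.2],[0,-1,0.2],[0,-1,0.2],[0,-1,0.2],[0,-1,0.2],[0,-1,0.2],[0,-1,0.2],[0,-1,0.1],[0,-1,0.1]]' --rotation '[[0,0,0],[0,0,0],[0,0,0],[0,0,0],[0,0,0],[0,0,0],[0,0,0],[0,0,0],[0,0,0],[0,0,0]]'

```text
clock: 2.1
position: [0.5184, 0.0568, 0.2396]
tool_rot: [-2.49, 1.559, -2.467]
force: [-0.0, 0.0, -0.2]
grip_width: -0.0
```

Emit:
arm_command --delta_pos '[[0.2,-1,0],[0.2,-1,0],[0.2,-1,0],[0.2,-1,0],[0.2,-1,0],[0,-0.7,0],[0,0,0]]' --rotation '[[0,0,0],[0,0,0],[0,0,0],[0,0,0],[0,0,0],[0,0,0],[0,0,0]]'

```text
clock: 2.8
position: [0.5202, -0.1258, 0.2086]
tool_rot: [-2.523, 1.557, -2.506]
force: [0.4, -0.4, 0.2]
grip_width: -0.0
```

Emit:
arm_command --delta_pos '[[1,0.2,0],[0.9,0.2,0],[0,0,0]]' --rotation '[[0,0,0],[0,0,0],[0,0,0]]'

```text
clock: 3.1
position: [0.5195, -0.1139, 0.1502]
tool_rot: [-2.492, 1.558, -2.476]
force: [0.5, -0.7, -0.3]
grip_width: 0.0003
```

Run:
```python
from h import *
s=monitor.observe();print(s["clock"],s["position"],s["force"])
a=optics.grab_frame("wrist")[:,:,::-1];b=optics.grab_frame("scene")[:,:,::-1]
b=b[60:300,130:450]
c=np.zeros((600,800,3),np.uint8);c[:300,:400]=cv2.resize(a,(400,300));c[300:,:400]=cv2.resize(b,(400,300));
cv2.imwrite("pics/c2.png",c[:,:400])
```

```text
3.1 [ 0.51952595 -0.11392427  0.15024771] [ 0.46785104 -0.71734281 -0.2758828 ]
```

View pics/c2.png

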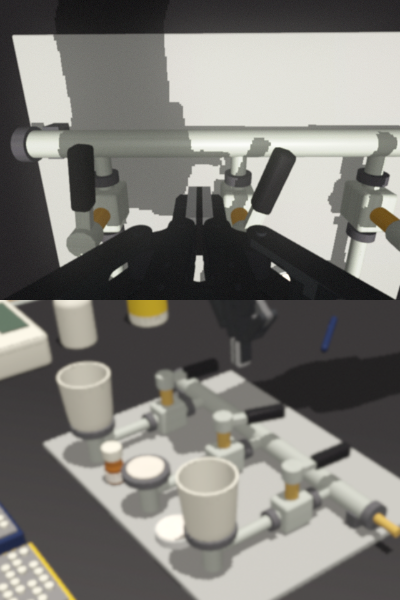

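Emit:
arm_command --delta_pos '[[0.7,0,0],[0.7,0,0],[0.65,0,0],[0,0,0]]' --rotation '[[0,0,0],[0,0,0],[0,0,0],[0,0,0]]'

```text
clock: 3.6
position: [0.5243, -0.1161, 0.0961]
tool_rot: [-1.432, 1.561, -1.416]
force: [-0.3, -0.3, 0.9]
grip_width: -0.0001
```

Run:
```python
from h import *
s=monitor.observe();print(s["clock"],s["position"],s["force"]);print(Ro.from_euler("xyz",s["tool_rot"]).as_matrix().round(3))
# plan: path of finger centre in station frame, r=57 contact
P=np.array([.580,-.074]);w=.021
R=np.array([[np.cos(w),-np.sin(w)],[np.sin(w),np.cos(w)]])
for q in np.arange(.3,1.66,.15).tolist()+[1.571]:
    d=np.array([-np.cos(q),np.sin(q)]);t=np.array([np.sin(q),np.cos(q)])
    sup=8+15*abs(t[1])+11*abs(t[0])
    c=57*d-sup*t
    # contact corner offset
    print(round(q,2),c.round(0),(P+R@c/1000).round(3))
```

```text
3.6 [ 0.52433034 -0.11605006  0.09607295] [-0.31126288 -0.28910965  0.9281752 ]
[[ 0.002 -0.016  1.   ]
 [-0.01   1.     0.016]
 [-1.    -0.01   0.001]]
0.3 [-62.  -8.] [ 0.518 -0.083]
0.45 [-63.   1.] [ 0.517 -0.074]
0.6 [-62.  10.] [ 0.518 -0.065]
0.75 [-60.  19.] [ 0.52  -0.056]
0.9 [-56.  29.] [ 0.524 -0.047]
1.05 [-50.  37.] [ 0.529 -0.038]
1.2 [-43.  45.] [ 0.536 -0.03 ]
1.35 [-34.  51.] [ 0.545 -0.024]
1.5 [-24.  55.] [ 0.555 -0.019]
1.65 [-16.  58.] [ 0.563 -0.016]
1.57 [-19.  57.] [ 0.56  -0.017]
```

Emit:
arm_command --delta_pos '[[0.2,0.3,-0.1],[0.1,0.3,-0.1],[0,0.3,0],[0,0.3,0],[0,0.3,0],[0,0.3,0]]' --rotation '[[0,0,0],[0,0,0],[0,0,0],[0,0,0],[0,0,0],[0,0,0]]'

```text
clock: 4.2
position: [0.5195, -0.0594, 0.0911]
tool_rot: [-0.964, 1.556, -0.95]
force: [0.5, -5.5, -0.1]
grip_width: -0.0001
```

Emit:
arm_command --delta_pos '[[0,0.3,0.1],[0,0.3,0.15],[0,0.25,0.25],[0,0.2,0.3],[0,0,0]]' --rotation '[[0,0,0],[0,0,0],[0,0,0],[0,0,0],[0,0,0]]'

```text
clock: 4.7
position: [0.5425, -0.0247, 0.0921]
tool_rot: [-1.149, 1.555, -1.134]
force: [0.3, -0.2, -0.8]
grip_width: 0.0003
```

Emit:
arm_command --delta_pos '[[0.05,0.15,0.25],[0.05,0.1,0.25],[0,0,0.2],[0,0,0.1],[0,0,0.1]]' --rotation '[[0,0,0],[0,0,0],[0,0,0],[0,0,0],[0,0,0]]'

```text
clock: 5.2
position: [0.5609, -0.0162, 0.0881]
tool_rot: [-2.294, 1.551, -2.278]
force: [-23.8, 0.2, 18.4]
grip_width: 0.0001
```

Emit:
arm_command --delta_pos '[[0,0,0.15],[0,0,0.15]]' --rotation '[[0,0,0],[0,0,0]]'

```text
clock: 5.4
position: [0.561, -0.0163, 0.087]
tool_rot: [-2.716, 1.535, -2.701]
force: [-34.3, 1.4, 25.5]
grip_width: -0.0
```

Emit:
arm_command --delta_pos '[[0,0,-0.3],[0,0,-0.8],[0,0,-0.8],[-0.9,0,0],[-1,0,0],[-1,0,0],[-1,0,-1],[0,0,0]]' --rotation '[[0,0,0],[0,0,0],[0,0,0],[0,0,0],[0,0,0],[0,0,0],[0,0,0],[0,0,0]]'

```text
clock: 6.2
position: [0.4757, -0.0154, 0.2111]
tool_rot: [-2.737, 1.537, -2.723]
force: [0.4, -0.4, -1.3]
grip_width: 0.0001
```

Run:
```python
from h import *
s=monitor.observe();print(s["clock"],s["position"],s["force"])
a=optics.grab_frame("top")[:,:,::-1];b=optics.grab_frame("scene")[:,:,::-1]
cv2.imwrite("pics/top3.png",a)
c=np.zeros((600,780,3),np.uint8);c[:360]=cv2.resize(a[190:310,280:540],None,fx=3,fy=3,interpolation=2)
c[360:,:320]=b[60:300,130:450]
cv2.imwrite("pics/c3.png",c)
```

```text
6.2 [ 0.47572112 -0.01538572  0.21112271] [ 0.44218578 -0.35396828 -1.34329045]
```

View pics/c3.png

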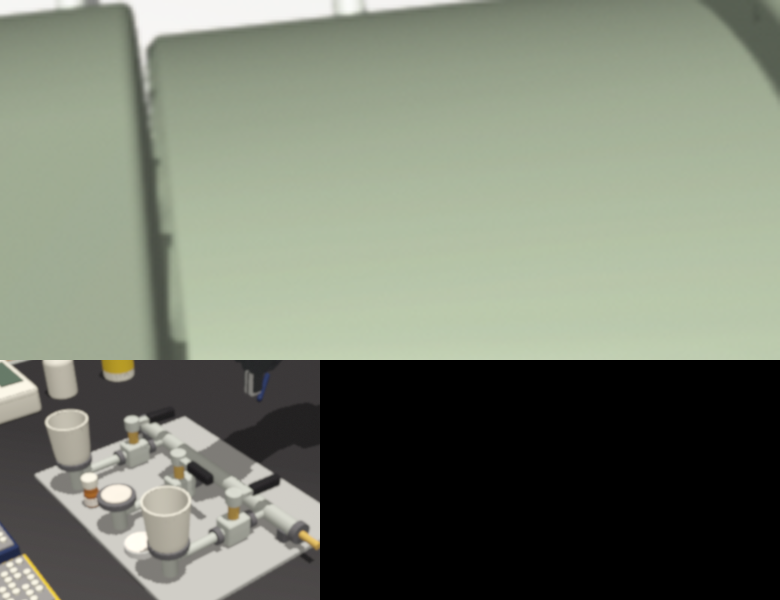

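Emit:
arm_command --delta_pos '[[0,1,0],[0,1,0],[0,1,0],[0,1,0],[0,1,0],[0,1,0],[0,1,0],[0,1,0],[0,1,0],[0,1,0]]' --rotation '[[0,0,0],[0,0,0],[0,0,0],[0,0,0],[0,0,0],[0,0,0],[0,0,0],[0,0,0],[0,0,0],[0,0,0]]'

```text
clock: 7.3
position: [0.4759, 0.2938, 0.1931]
tool_rot: [-2.729, 1.527, -2.722]
force: [0.0, 0.6, 0.2]
grip_width: -0.0
```

Run:
```python
from h import *
s=monitor.observe();print(s["clock"],s["position"],s["force"])
a=optics.grab_frame("top")[:,:,::-1]
cv2.imwrite("pics/c4.png",cv2.resize(a[190:310,280:540],None,fx=3,fy=3,interpolation=2))
P=np.array([.580,-.0735]);w=.021
for q in (1.4,1.571):
  for r in(.03,.085):
    v=r*np.array([-np.cos(q),np.sin(q)]);x=P+[v[0]*np.cos(w)-v[1]*np.sin(w),v[0]*np.sin(w)+v[1]*np.cos(w)]
    u=np.array(proj("top",[*x,.1]));print(q,r,(u-[280,190])*3)
```

```text
7.3 [0.47592123 0.29378408 0.19314223] [0.00813015 0.56946901 0.24419469]
1.4 0.03 [312.13778357 139.38709741]
1.4 0.085 [192.66621    166.37383232]
1.571 0.03 [310.40173781 128.19741426]
1.571 0.085 [188.14328782 134.68447396]
```

View pics/c4.png

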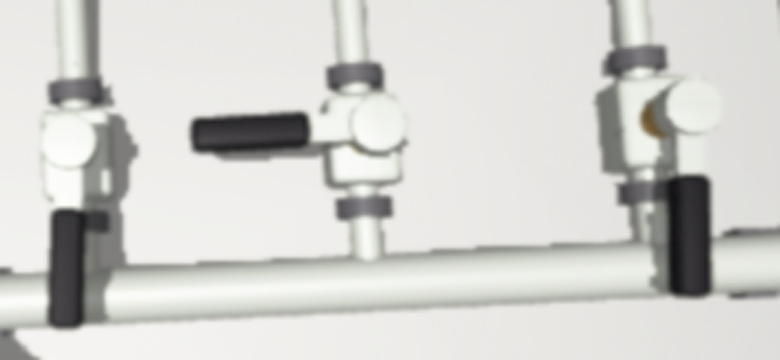

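```bash
python3 -c "
from h import *
print(bot.job_done())"
```

```text
the job is handed in; nothing more can be done
None
```

The middle station was the one with no funnel. I pushed its lever round to the closed stop with the shut fingers, backed the arm well away and handed the job in at about 7.4 s.

- **Closed stop:** the finger stopped at x = 0.561 m. A further push raised the force there from 24 N to 34 N without moving it. The vertical force also read up to about 25 N during that press, and I did not track down why.
- **Final top view:** the bare lever's sleeve runs along the row, from about (307,130) to (192,134) in the crop. I had predicted (310,128) to (188,135) for fully closed.
- **Other levers:** the two funnel stations' levers lie at the same pixels as at the start, still open.
- **Disagreement:** my two-view heights for the pivot caps and levers came out around 84–88 mm. That is a few mm below the 91 mm middle height given for the sleeve. I used the heights in the text for the final position estimates.

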